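# Hold the pencil sharpener's sprung carriage open for loading

## Robot

A 6-joint arm with a two-finger parallel gripper is mounted at the origin on the work surface. World frame = base frame: x ahead of the robot, y to its left, z up, the work surface at z = 0. Lengths are in m, angles in degrees, forces in N, time in s.
With the tool pointing down it reaches from about 0.4 to 0.825 m from the base axis. Payload 7 kg.
Tool frame: the origin (TCP) lies on the centre line of the jaws, within the pads' length; the fingertips stand 19 mm ahead of it and the grasp point (between the pads) is the TCP; z points along the fingers, y is the line along which they close (so a half turn about z gives the same grasp; the last joint's range is limited). The gripper opens to 88 mm and grips with 3 to 60 N. Pads are 19 mm wide; open, the fingers measure 130 mm over their backs; the gripper's body (78 mm by 193 mm) begins 47 mm behind the grasp point.
Start: joints at [-55.858, 20.546, 0.682, 0, -70.136, -16.507], TCP at [0.204, -0.643, 0.246] pointing down, gripper open.
Joint ranges: [-176.03, 176.03], [-82.01, 121.73], [-58.28, 71.71], [-173.87, 95.51], [-174.79, -0.11], [-173.66, 173.66]. Speed limits (degrees/s): [136.94, 136.94, 172.46, 180, 180, 180].

## Interface

Orientations are given as [roll, pitch, yaw] about the fixed x, y, z axes, in that order (R = Rz(yaw) Ry(pitch) Rx(roll)).
In Python, from plant import get_state, capture, close_job gives the robot as it stands.
- The arm moves only by the tool apply_moves, never from a script. Its argument "targets" is a list of rows, each a list of 7 numbers: the opening, from 0 (shut) to 1 (fully open), then the shift along the tool's x, y, z normalised to -1 to 1, where 1 is 1000 mm, then the turn, a rotation vector about the tool's x, y, z normalised to -1 to 1, where 1 is 90 degrees. In form: [[claw, tx, ty, tz, ax, ay, az], ...]. A call has 1 to 20 rows; each row shifts and turns the commanded pose from where the row before left it, along the tool's axes as they then stand; what a row does not reach is not made up. A row lasts 1/12 s, in which the tool goes at most 41.7 mm and 7.16 degrees, less where a joint would pass 70% of its speed; a pose out of reach is approached as far as the arm can. A call with a number of a shift or a turn outside -1 to 1 is refused whole. A call with a gripper value outside its range is refused whole. The fingers move at their own pace and stop on an object; "newtons" is the grip in N (left out, the last holds). Time passes only in rows, so rows that do not move let the fingers close. It gives the time, the measured TCP pose, the force, the opening and the grip force at its end, in the units of the state.
- get_state(): the state, without advancing time (a new reading comes with each control period).
- capture(name): name is "scene" or "top"; returns a dict with "frame" (400x640x3 uint8, red, green, blue), "range_z" (400x640 float32, m along the optical axis (not along the pixel's ray), 0 where there is no reading), "camera_matrix" (3x3 intrinsics, pixels), "T" (4x4, takes a point from camera to world coordinates). Camera axes: x right, y down, z forward; pixel columns grow to the right and rows downward; lengths in m; the calibration is good to about 2 mm. A picture is of the moment at which its call begins.
- close_job(): hands the job in; it is judged then, once.
The state is a dict: "time_s": time; "joints": joint angles; "qd": joint speeds; "joint_torque": joint torques, N m; "tcp_pos": TCP position; "eef_rot": TCP orientation; "contact_force": force on the tool from outside, world axes, zero at the start; "moment": the same for the moment, N m; "gripper_width": finger opening in m; "gripper_force": force on a finger pad.
Only numpy, scipy, OpenCV 4.12 (cv2) and the standard library are available. Lean on these libraries where they do the work, as an engineer would, in place of code of your own. Each camera call takes 0.05 s, during which the arm holds its last target. There are 200 camera calls.

## Task

The blue pencil on the desk is next to go into the crank sharpener: pinch the sharpener's two finger tabs together so that its jaws open, and draw the sprung carriage straight out until the grooves turned in its two guide rods have just come clear of the housing. Keep it there, tabs pinched, so that I can slip the pencil in: finish while still holding it, without letting go, and leave the other things on the desk where they are.

Things in the scene. Friction and masses are not known exactly. Their poses are not given: they have to be found in the camera images.
- sharpener: dark steel crank pencil sharpener, screwed to the desk. Origin on the desk under its middle; x runs from its front to its back, z up, y left when looking along x. Housing: x -55 to +57 mm, 74 mm wide, at most 92 mm high. Its front carries the sprung carriage, two finger tabs standing up above it: middle of the tabs, carriage home, at (-64.5, 0, 118) mm. Crank at the back, under 125 mm high
- carriage (a joint): how far the carriage (face plate 68 mm wide, z 44 to 88 mm, x -63 to -57 mm when home, on two 8 mm guide rods) is drawn out along the sharpener's -x, m: 0 home, 0.068 hard stop. A spring pulls it home with 3 N at 0 and 7 N at the mark. The dark 4 mm wide grooves in the rods begin to show at 0.044 and are just clear of the housing at 0.048. Right: 0.046 to 0.060, best 0.052
- tab_left (a joint): pinch angle of the tab on the +y side, rad: 0 = sprung out (jaws shut), 0.15 = pinched home (jaws open). Its spring pushes back with about 1.5 N at 0 and 5 N at 0.15. Right: above 0.10
- tab_right (a joint): the same for the tab on the -y side: 0 = sprung out, 0.15 = pinched home. Right: above 0.10
- tab_left_pad (a point): middle of the outer face of the +y tab, about 118 mm above the desk; moves with it. The two upright chromed tabs (14 mm along x, 4 mm thick, z 103 to 133 mm) are pinched towards each other along y, from above: outer faces about 37 mm apart at rest, each leaning out by 0.15 rad, and 27 mm apart and parallel when home. A fixed steel web 18 mm wide between them, up to z 111 mm, stops them
- tab_right_pad (a point): middle of the outer face of the -y tab, about 118 mm above the desk; moves with it
- rod_groove (a point): middle of the dark ring-shaped groove, 4 mm wide, in the +y guide rod, on the rod's axis (y +27, z 79 mm on the sharpener; the other rod is at y -27); hidden in the housing at the start, it moves with the carriage
- front_bushing (a point): where the axis of the +y guide rod leaves the front face of the housing
- pencil_mug: bystander: white mug with pencils and a brush standing in it, 80 mm across plus handle, about 175 mm high, beside the sharpener; origin under its middle
- ink_bottle: bystander: small amber ink bottle, 44 mm across, 62 mm high; origin under its middle
- pencil: bystander: six-sided blue pencil lying on the desk, 165 mm long, 7.4 mm across; origin under its middle, x along it
- tape_roll: bystander: roll of pale paper tape lying flat, 80 mm across, 19 mm high; origin under its middle

How it is judged:
By the outcome, as a careful person would: the job done as asked, in the order asked, and still so for the second after the job is handed in, while the arm keeps its last pose, push and grip.
It also fails if it takes over 38 s, if anything falls off the work surface, if the arm or the gripper's body presses on something with over 40 N, if the wrist force passes 120 N, or if a joint passes its speed limit or range.

## Working session

There is one attempt and no reset: what is moved stays moved. The work goes in short steps, Python scripts to look and compute and a tool call to move; the robot and the scene stay as the last step left them, time stands still between calls to the robot, and variables do not carry over. Pictures are saved under pics/ and viewed, at most 10 in all, crops included, and the job is handed in when it is done.

Besides the shell and the picture viewer there is one more tool, called as name([rows], argument=value, ...), one row to a line, values as JSON. apply_moves: Moves the arm, as the interface text tells. Scaled input: -1 to 1 covers 1000 mm each way for a shift and 90 degrees each way for a turn. Its arguments: {"type":"object","properties":{"targets":{"type":"array","items":{"type":"array","items":{"type":"number"}}},"newtons":{"type":"number"}},"required":["targets"]}

```bash
ls; mkdir -p pics
cat > h.py <<'E'
import numpy as np, cv2
from plant import get_state, capture
def shot(n,f):
    c=capture(n); cv2.imwrite('pics/'+f+'.png',c['frame'][:,:,::-1]); np.savez(''+f+'.npz',**c); return c
def world(c):
    d=c['range_z']; K=c['camera_matrix']; v,u=np.indices(d.shape)
    P=np.stack([(u-K[0,2])/K[0,0]*d,(v-K[1,2])/K[1,1]*d,d],-1)
    W=P@c['T'][:3,:3].T+c['T'][:3,3]; W[d==0]=np.nan; return W
E
python3 - <<'E'
from h import *
for n in('scene','top'):
    c=shot(n,n+'0'); print(c['T'].round(3),c['camera_matrix'])
print(get_state())
E
```

```text
pics
[[-0.744  0.451 -0.492  1.106]
 [ 0.668  0.496 -0.556  0.64 ]
 [-0.007 -0.742 -0.67   0.798]
 [ 0.     0.     0.     1.   ]] [[458.96830434   0.         322.70306498]
 [  0.         458.96830434 203.72780733]
 [  0.           0.           1.        ]]
[[-0.006 -0.998  0.069  0.526]
 [-1.     0.008  0.025  0.059]
 [-0.025 -0.069 -0.997  0.878]
 [ 0.     0.     0.     1.   ]] [[411.47938485   0.         313.01284759]
 [  0.         411.47938485 200.43113709]
 [  0.           0.           1.        ]]
{'time_s': 0.1, 'joints': array([-5.58589211e+01,  2.05858416e+01,  6.39364377e-01, -1.81058537e-02,
       -7.01374280e+01, -1.65081310e+01]), 'qd': array([-0.00833643, -0.09167431,  0.11818251,  0.07690572,  0.0029522 ,
       -0.00771804]), 'joint_torque': array([-2.02739117e-03, -5.84160054e+01,  2.93750542e+01,  7.01547012e+00,
        1.01073092e-02, -7.78830713e-05]), 'tcp_pos': array([ 0.20433284, -0.64289042,  0.24473462]), 'eef_rot': array([ 1.79914716e+02, -7.52387869e-03, -1.62373211e+02]), 'contact_force': array([-1.04096716,  0.38299217, -0.15120347]), 'moment': array([-0.0532007 , -0.03558692,  0.02915436]), 'gripper_force': 0.0, 'gripper_width': 0.08766638445235722}
```

View pics/scene0.png

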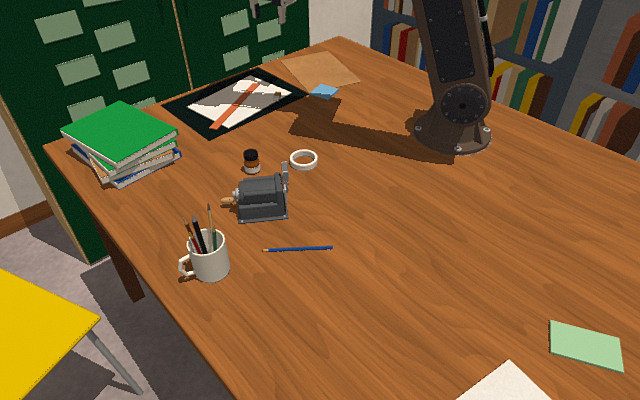

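View pics/top0.png

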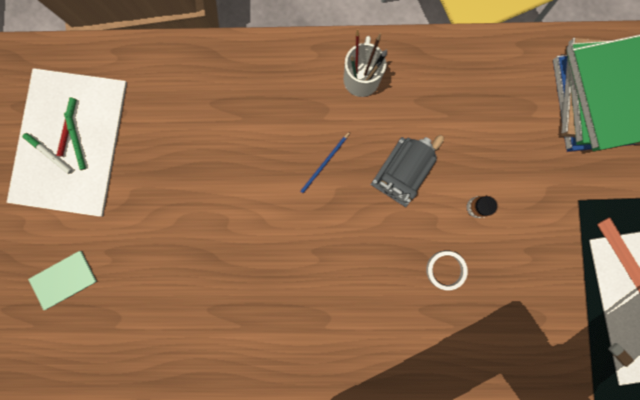

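The scene shows the sharpener at about (262,197). In the top view it is at (405,170), with its front (tabs) at about (393,193) facing the robot. The mug is at (363,70) and the pencil at (325,162).

Run:
```python
from h import *
c=dict(np.load('top0.npz')); s=dict(np.load('scene0.npz'))
a=c['frame'][125:215,360:450,::-1]; b=s['frame'][150:230,210:310,::-1]
out=np.zeros((560,800,3),np.uint8)
out[:400,:400]=cv2.resize(a,(400,400),interpolation=2); out[:320,400:]=cv2.resize(b,(400,320),interpolation=2)
cv2.imwrite('pics/c1.png',out)
W=world(c); w=W[125:215,360:450].reshape(-1,3)
h=w[(w[:,2]>.05)&(w[:,2]<.095)]; 
r=cv2.minAreaRect((h[:,:2]*1000).astype(np.float32)); print('housing rect',r, cv2.boxPoints(r))
t=w[(w[:,2]>.1)]; print('high',len(t)); print((t[np.argsort(t[:,0])]*1000).round(0).tolist())
V=world(s)[150:230,210:310].reshape(-1,3); t=V[V[:,2]>.1]; print('scene high',len(t)); print((t[np.argsort(t[:,0])]*1000).round(0).tolist()[::3])
```

```text
housing rect ((645.2431640625, -114.38087463378906), (73.88765716552734, 138.06674194335938), 54.01954650878906) [[ 567.6753  -103.71873]
 [ 679.40137 -184.8342 ]
 [ 722.81104 -125.04302]
 [ 611.08496  -43.92755]]
high 127
[[577.0, -89.0, 133.0], [577.0, -91.0, 131.0], [578.0, -88.0, 127.0], [578.0, -88.0, 119.0], [579.0, -87.0, 114.0], [579.0, -87.0, 108.0], [579.0, -91.0, 131.0], [579.0, -90.0, 130.0], [579.0, -88.0, 128.0], [580.0, -88.0, 121.0], [580.0, -87.0, 116.0], [581.0, -86.0, 110.0], [581.0, -93.0, 132.0], [581.0, -91.0, 131.0], [581.0, -89.0, 131.0], [581.0, -85.0, 107.0], [582.0, -89.0, 124.0], [582.0, -88.0, 118.0], [582.0, -87.0, 114.0], [583.0, -93.0, 132.0], [583.0, -95.0, 132.0], [583.0, -91.0, 132.0], [583.0, -87.0, 106.0], [583.0, -90.0, 126.0], [584.0, -89.0, 123.0], [584.0, -89.0, 115.0], [585.0, -86.0, 110.0], [585.0, -93.0, 132.0], [585.0, -88.0, 108.0], [585.0, -85.0, 108.0], [585.0, -95.0, 129.0], [585.0, -92.0, 127.0], [586.0, -92.0, 120.0], [586.0, -90.0, 118.0], [586.0, -89.0, 113.0], [586.0, -84.0, 110.0], [586.0, -86.0, 110.0], [586.0, -95.0, 131.0], [5
[... 2621 characters left out ...]
-60.0, 111.0], [602.0, -55.0, 123.0], [604.0, -74.0, 110.0], [604.0, -56.0, 126.0], [604.0, -73.0, 107.0], [605.0, -60.0, 112.0], [606.0, -59.0, 116.0], [607.0, -57.0, 127.0], [607.0, -60.0, 122.0], [608.0, -64.0, 111.0], [609.0, -63.0, 109.0], [609.0, -61.0, 126.0], [610.0, -60.0, 124.0], [611.0, -63.0, 126.0], [612.0, -61.0, 130.0], [819.0, -37.0, 149.0], [820.0, -36.0, 144.0], [821.0, -36.0, 142.0], [823.0, -33.0, 119.0], [823.0, -34.0, 124.0], [824.0, -31.0, 133.0], [824.0, -32.0, 111.0], [825.0, -33.0, 132.0], [825.0, -31.0, 122.0], [826.0, -32.0, 127.0], [827.0, -31.0, 114.0], [828.0, -34.0, 113.0], [829.0, -32.0, 112.0], [838.0, 10.0, 151.0], [838.0, 8.0, 153.0], [840.0, 10.0, 153.0]]
```

View pics/c1.png

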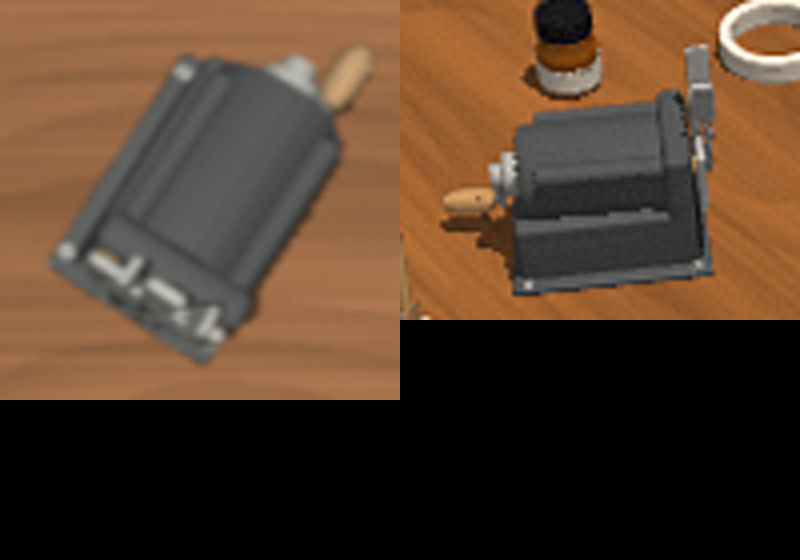

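The tabs stand at about (0.594, -0.077), with the sharpener's yaw about -35.5°. I'll travel above them at a safe height, then turn.

apply_moves([
  [1,-0.0272,0.021,0,0,0,0],
  [1,-0.0272,0.021,0,0,0,0],
  [1,-0.0272,0.021,0,0,0,0],
  [1,-0.0272,0.021,0,0,0,0],
  [1,-0.0272,0.021,0,0,0,0],
  [1,-0.0272,0.021,0,0,0,0],
  [1,-0.0272,0.021,0,0,0,0],
  [1,-0.0272,0.021,0,0,0,0],
  [1,-0.0272,0.021,0,0,0,0],
  [1,-0.0272,0.021,0,0,0,0],
  [1,-0.0272,0.021,0,0,0,0],
  [1,-0.0272,0.021,0,0,0,0],
  [1,-0.0272,0.021,0,0,0,0],
  [1,-0.0272,0.021,0,0,0,0],
  [1,-0.0272,0.021,0,0,0,0],
  [1,-0.0272,0.021,0,0,0,0],
  [1,-0.0272,0.021,0,0,0,0],
  [1,-0.0272,0.021,0,0,0,0],
  [1,-0.0272,0.021,0,0,0,0],
  [1,-0.0272,0.021,0,0,0,0],
])

```text
time_s: 1.77
tcp_pos: [0.5961, -0.0766, 0.2453]
eef_rot: [180.0, -0.0, -162.4]
contact_force: [0.5, -0.5, 0.2]
gripper_width: 0.0877
gripper_force: 0.0
```

apply_moves([
  [1,0,0,0,0,0,0.059],
  [1,0,0,0,0,0,0.059],
  [1,0,0,0,0,0,0.059],
  [1,0,0,0,0,0,0.059],
  [1,0,0,0,0,0,0.059],
  [1,0,0,0,0,0,0.059],
  [1,0,0,0,0,0,0.059],
  [1,0,0,0,0,0,0.059],
  [1,0,0,0,0,0,0.059],
  [1,0,0,0,0,0,0.059],
  [1,0,0,0,0,0,0],
  [1,0,0,0,0,0,0],
  [1,0,0,0,0,0,0],
])

```text
time_s: 2.85
tcp_pos: [0.5955, -0.0782, 0.2454]
eef_rot: [-180.0, -0.0, 144.7]
contact_force: [-0.4, -0.2, 0.7]
gripper_width: 0.0875
gripper_force: 0.0
```

Run:
```python
from h import *
c=dict(np.load('top0.npz'))
W=world(c)[125:215,360:450].reshape(-1,3)*1000
# housing yaw from top pixels only, z 80-93 & exclude crank
for lo,hi in((84,95),(60,95),(2.5,20)):
    h=W[(W[:,2]>lo)&(W[:,2]<hi)]; print(lo,len(h),cv2.minAreaRect(h[:,:2].astype(np.float32)))
s=get_state(); print(s)
a=np.radians(-35.5); x=np.array([np.cos(a),np.sin(a)]); y=np.array([-x[1],x[0]])
t=W[W[:,2]>126]; q=np.c_[(t[:,:2]-[594,-77])@x,(t[:,:2]-[594,-77])@y]
for m in (q[:,1]>0,q[:,1]<0): print(m.sum(),q[m].min(0),q[m].max(0),q[m].mean(0),np.polyfit(q[m][:,0],q[m][:,1],1))
S=shot('scene','scene1'); cv2.imwrite('pics/c2.png',cv2.resize(S['frame'][100:240,180:330,::-1],(640,597),interpolation=2))
```

```text
84 1522 ((639.9362182617188, -105.82682800292969), (72.90235900878906, 119.0703353881836), 59.389041900634766)
60 2020 ((645.2431640625, -114.38087463378906), (73.88765716552734, 138.06674194335938), 54.01954650878906)
2.5 497 ((651.9742431640625, -115.3137435913086), (189.5760040283203, 191.40467834472656), 89.26464080810547)
{'time_s': 2.85, 'joints': array([ 1.11398737e+01,  1.36269250e+01, -9.09233823e+00, -4.32373451e-03,
       -6.73038869e+01, -1.36431800e+02]), 'qd': array([ 0.02325248, -0.03488237,  0.15116422,  0.02419974, -0.01513925,
       -0.4985757 ]), 'joint_torque': array([ 1.76417911e-03, -4.80554974e+01,  2.86511564e+01,  6.75250590e+00,
       -8.39918177e-02, -5.08342206e-02]), 'tcp_pos': array([ 0.59554107, -0.07818675,  0.24536105]), 'eef_rot': array([-1.79985975e+02, -1.88451998e-02,  1.44706402e+02]), 'contact_force': array([-0.37425644, -0.21306079,  0.65781023]), 'moment': array([-0.06555581, -0.0233397 ,  0.04027643]), 'gripper_force': 0.0, 'gripper_width': 0.0874568262100247}
18 [-7.64646471 16.40490455] [ 6.03405343 19.93979728] [-1.38301166 18.03735579] [ 0.02017237 18.06525441]
22 [ -6.68163213 -21.1543888 ] [  6.77432016 -16.90104281] [ -0.13199729 -18.89312526] [  0.02742128 -18.88950572]
```

View pics/c2.png

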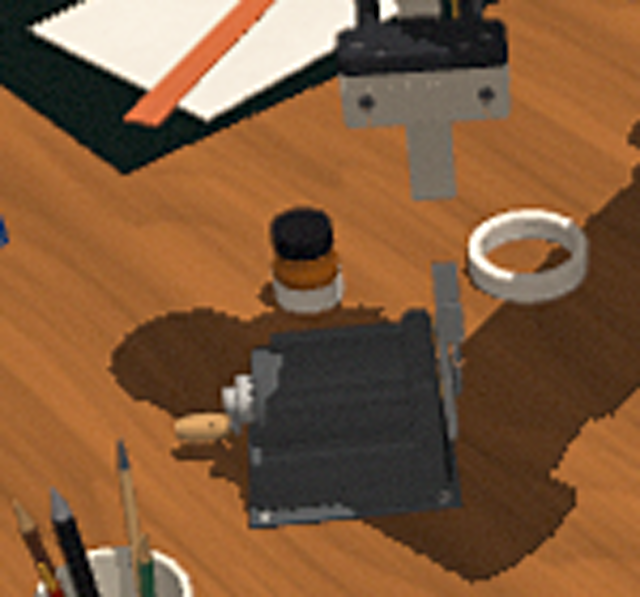

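The gripper's finger is above the tab (scene crop, finger at (432,160), tab at (447,285)). I'll refine the yaw once before descending.

Run:
```python
from h import *
for n in('top0','scene0'):
    W=world(dict(np.load(n+'.npz'))).reshape(-1,3)*1000
    a0=np.radians(-35); x=np.array([np.cos(a0),np.sin(a0)]); y=np.array([-x[1],x[0]])
    D=W[:,:2]-[594,-77]; px,py=D@x,D@y
    for zlo,zhi in((86,95),(30,95),(3,10)):
        m=(px>15)&(px<115)&(abs(py)<50)&(W[:,2]>zlo)&(W[:,2]<zhi)
        B=[];
        for s in range(15,115,5):
            k=m&(px>=s)&(px<s+5)
            if k.sum()>4: B.append((s+2.5,py[k].min(),py[k].max()))
        B=np.array(B)
        if len(B)<6: continue
        for j in(1,2):
            p=np.polyfit(B[:,0],B[:,j],1)
            r=B[:,j]-np.polyval(p,B[:,0]); g=abs(r)<2*np.median(abs(r))+.3; p=np.polyfit(B[g,0],B[g,j],1)
            print(n,zlo,'min' if j==1 else 'max','yaw',-35+np.degrees(np.arctan(p[0])).round(2),'y at tabs',p[1].round(1),g.sum())
```

```text
top0 86 min yaw -25.130000000000003 y at tabs -37.8 19
top0 86 max yaw -41.13 y at tabs 34.6 19
top0 30 min yaw -31.14 y at tabs -36.5 19
top0 30 max yaw -33.67 y at tabs 35.0 19
top0 3 min yaw -52.620000000000005 y at tabs 9.1 20
top0 3 max yaw -33.8 y at tabs 43.7 18
scene0 86 min yaw -19.64 y at tabs -38.2 17
scene0 86 max yaw -43.09 y at tabs 41.9 18
scene0 30 min yaw -28.0 y at tabs -32.9 14
scene0 30 max yaw -34.57 y at tabs 42.3 16
scene0 3 min yaw -32.83 y at tabs 36.3 18
scene0 3 max yaw -34.53 y at tabs 47.7 19
```

apply_moves([
  [1,0.0022,-0.0003,0,0,0,-0.0133],
  [1,0,0,0.0125,0,0,0],
  [1,0,0,0.02,0,0,0],
  [1,0,0,0.02,0,0,0],
  [1,0,0,0.02,0,0,0],
  [1,0,0,0.02,0,0,0],
  [1,0,0,0.015,0,0,0],
  [1,0,0,0.01,0,0,0],
  [1,0,0,0.005,0,0,0],
  [0.56,0,0,0,0,0,0],
  [0.56,0,0,0,0,0,0],
  [0.56,0,0,0,0,0,0],
  [0.56,0,0,0,0,0,0],
  [0.56,0,0,0,0,0,0],
  [0.56,0,0,0,0,0,0],
], newtons=15)

```text
time_s: 4.15
tcp_pos: [0.594, -0.0771, 0.1237]
eef_rot: [180.0, 0.0, 145.7]
contact_force: [0.4, 0.7, -0.9]
gripper_width: 0.0536
gripper_force: 0.0
```

Run:
```python
from h import *
S=shot('scene','scene2'); T=shot('top','top2'); print(get_state()['contact_force'])
a=cv2.resize(S['frame'][140:220,230:310,::-1],(400,400),interpolation=2); b=cv2.resize(T['frame'][140:220,350:430,::-1],(400,400),interpolation=2)
cv2.imwrite('pics/c3.png',np.hstack([a,b]))
```

```text
[-0.30828274  0.23192255  0.06676171]
```

View pics/c3.png

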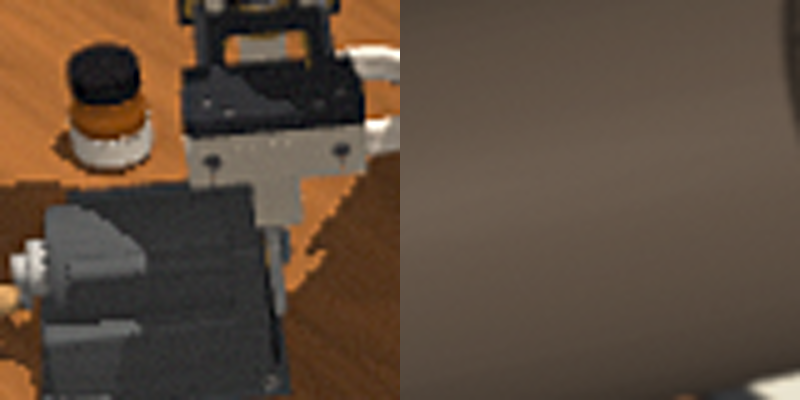

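Scene crop: the near finger (279,200) stands right outside the left tab, aligned along x. The top view is blocked by the arm. I'll close gradually.

apply_moves([
  [0.38,0,0,0,0,0,0],
  [0.38,0,0,0,0,0,0],
  [0.38,0,0,0,0,0,0],
  [0.38,0,0,0,0,0,0],
  [0.38,0,0,0,0,0,0],
  [0.38,0,0,0,0,0,0],
], newtons=15)

```text
time_s: 4.75
tcp_pos: [0.5942, -0.0771, 0.1235]
eef_rot: [180.0, 0.1, 145.7]
contact_force: [0.1, 0.6, 3.8]
gripper_width: 0.0333
gripper_force: 2.8
```

Run:
```python
from h import *
s=get_state(); print(s)
```

```text
{'time_s': 4.75, 'joints': array([ 1.12833211e+01,  1.94577264e+01, -1.82451591e+01,  1.63654367e-02,
       -5.22385585e+01, -1.35548494e+02]), 'qd': array([-0.06611468,  0.07936221, -0.03503357,  0.04294826,  0.05506077,
        0.09256701]), 'joint_torque': array([-6.16935734e-01, -4.95686316e+01,  2.26050818e+01,  5.32419965e+00,
       -3.38847740e-01, -8.87888367e-03]), 'tcp_pos': array([ 0.59417001, -0.07711588,  0.12352127]), 'eef_rot': array([1.79967269e+02, 5.02492434e-02, 1.45744828e+02]), 'contact_force': array([0.098098  , 0.62491576, 3.80733978]), 'moment': array([ 0.37625497, -0.2090991 ,  0.07269088]), 'gripper_force': 2.7864413466886617, 'gripper_width': 0.033270257175110694}
```

Nearly symmetric (lateral force ~0.6 N). Close fully.

apply_moves([
  [0.2,0,0,0,0,0,0],
  [0.2,0,0,0,0,0,0],
  [0.2,0,0,0,0,0,0],
  [0.2,0,0,0,0,0,0],
  [0.2,0,0,0,0,0,0],
  [0.2,0,0,0,0,0,0],
], newtons=30)

```text
time_s: 5.25
tcp_pos: [0.595, -0.076, 0.1237]
eef_rot: [179.8, 0.1, 145.8]
contact_force: [1.9, 6.3, 5.6]
gripper_width: 0.0261
gripper_force: 30.0
```

apply_moves([
  [0.2,0,0.0012,0,0,0,0],
  [0.2,0.001,0,0,0,0,0],
  [0.2,0.002,0,0,0,0,0],
  [0.2,0.003,0,0,0,0,0],
  [0.2,0.003,0,0,0,0,0],
  [0.2,0.003,0,0,0,0,0],
  [0.2,0.003,0,0,0,0,0],
  [0.2,0.003,0,0,0,0,0],
  [0.2,0.002,0,0,0,0,0],
  [0.2,0,0,0,0,0,0],
  [0.2,0,0,0,0,0,0],
  [0.2,0,0,0,0,0,0],
], newtons=30)

```text
time_s: 6.25
tcp_pos: [0.5784, -0.0648, 0.1236]
eef_rot: [179.9, 0.1, 145.8]
contact_force: [4.3, -0.6, 6.4]
gripper_width: 0.0259
gripper_force: 30.0
```

```bash
cat > f.py <<'E'
from h import *
s=get_state(); a=np.radians(-34.1); x=np.array([np.cos(a),np.sin(a)]); y=np.array([-x[1],x[0]])
d=(s['tcp_pos'][:2]-[.595,-.076])*1000; f=s['contact_force']
print('disp x,y mm',d@x,d@y,'F x,y,z',f[:2]@x,f[:2]@y,f[2],'M',s['moment'],s['gripper_width'],s['gripper_force'],s['time_s'],s['eef_rot'])
E
python3 f.py
```

```text
disp x,y mm -20.040546846338106 0.0026377343610887297 F x,y,z 3.8770196195536686 1.9275208080863329 6.4068782257770405 M [-0.2951217  -1.7151581   0.11199452] 0.025909479039075884 30.034509748220444 6.25 [1.79948989e+02 7.15910493e-02 1.45753640e+02]
```

apply_moves([
  [0.2,0.002,0.0002,0,0,0,0],
  [0.2,0.003,0,0,0,0,0],
  [0.2,0.003,0,0,0,0,0],
  [0.2,0.003,0,0,0,0,0],
  [0.2,0.003,0,0,0,0,0],
  [0.2,0.003,0,0,0,0,0],
  [0.2,0.003,0,0,0,0,0],
  [0.2,0.003,0,0,0,0,0],
  [0.2,0.003,0,0,0,0,0],
  [0.2,0.003,0,0,0,0,0],
  [0.2,0.002,0,0,0,0,0],
  [0.2,0.001,0,0,0,0,0],
  [0.2,0,0,0,0,0,0],
  [0.2,0,0,0,0,0,0],
  [0.2,0,0,0,0,0,0],
], newtons=30)

```text
time_s: 7.5
tcp_pos: [0.5521, -0.0472, 0.1236]
eef_rot: [180.0, 0.1, 145.8]
contact_force: [4.6, -3.7, 6.1]
gripper_width: 0.0262
gripper_force: 30.0
```

```bash
python3 f.py
python3 - <<'E'
from h import *
S=shot('scene','scene3')
cv2.imwrite('pics/c4.png',cv2.resize(S['frame'][150:225,235:335,::-1],(800,600),interpolation=2))
W=world(S)*1000
a=np.radians(-34.1); x=np.array([np.cos(a),np.sin(a)]); y=np.array([-x[1],x[0]])
o=np.array([593.5,-77.2])+64.5*x
for v in range(165,215,3):
  for u in range(275,310):
    p=W[v,u]; q=(p[:2]-o)@np.c_[x,y]
    if q[0]<-50 and q[0]>-150 and 40<p[2]<140 and abs(q[1])<45: print((u,v),q.round(0),p[2].round(0),S['frame'][v,u],end=' | ')
E
```

```text
disp x,y mm -51.69489358131346 -0.18169506986796277 F x,y,z 5.873883244008628 -0.5509268659656521 6.129020196958322 M [-1.4325993  -1.9191075   0.07975251] 0.02622455660430868 30.032470040023327 7.5 [1.79986620e+02 8.73396799e-02 1.45750977e+02]
(279, 174) [-51. -22.] 89.0 [37 44 46] | (280, 174) [-54. -21.] 90.0 [45 41 45] | (296, 174) [-93. -22.] 85.0 [121 104  90] | (306, 174) [-114.   33.] 125.0 [122 109  98] | (307, 174) [-117.   29.] 121.0 [123 113 100] | (308, 174) [-119.   32.] 123.0 [123 114  99] | (309, 174) [-121.   34.] 125.0 [121 112  99] | (279, 177) [-51.  -9.] 90.0 [46 48 46] | (280, 177) [-53. -10.] 89.0 [40 41 41] | (281, 177) [-56. -16.] 84.0 [76 71 53] | (282, 177) [-58. -22.] 79.0 [81 82 79] | (283, 177) [-61. -22.] 79.0 [16 18 26] | (284, 177) [-63. -23.] 78.0 [67 66 68] | (285, 177) [-66. -20.] 79.0 [103 103 102] | (286, 177) [-68. -21.] 78.0 [103 100 100] | (287, 177) [-70. -19.] 80.0 [105 104 103] | (288, 177) [-73. -21.] 78.0 [101 103 100] | (289, 177) [-76. -22.] 77.0 [94 89 82] | (290, 177) [-78. -20.] 78.0 [92 87 83] | (291, 177) [-81. -21.] 77.0 [89 78 6
[... 2932 characters left out ...]
114.   39.] 74.0 [103  89  80] | (281, 195) [-51.  40.] 73.0 [58 57 59] | (282, 195) [-53.  36.] 70.0 [66 67 68] | (305, 195) [-109.   36.] 63.0 [82 81 78] | (306, 195) [-112.   36.] 63.0 [97 95 92] | (307, 195) [-114.   35.] 62.0 [89 84 76] | (281, 198) [-50.  42.] 66.0 [58 60 57] | (282, 198) [-53.  38.] 62.0 [49 51 49] | (283, 198) [-55.  35.] 59.0 [42 41 43] | (305, 198) [-109.   35.] 52.0 [79 61 48] | (306, 198) [-111.   38.] 54.0 [96 93 89] | (307, 198) [-114.   34.] 51.0 [95 95 95] | (282, 201) [-52.  37.] 51.0 [44 43 45] | (283, 201) [-55.  36.] 50.0 [48 45 48] | (284, 201) [-57.  27.] 41.0 [13 18 13] | (282, 204) [-51.  38.] 42.0 [45 47 49] | (283, 204) [-54.  38.] 42.0 [45 46 44] |
```

View pics/c4.png

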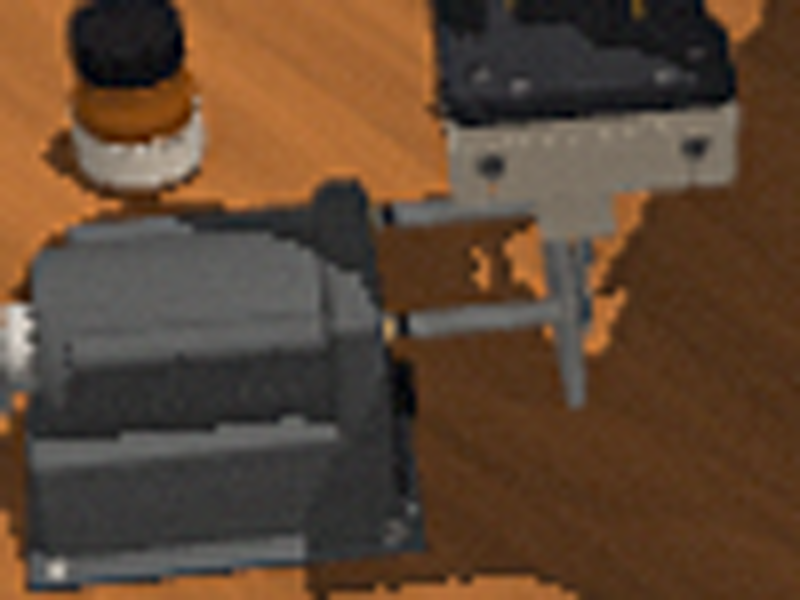

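Both dark grooves (crop (403,325) and (388,213)) are just clear of the housing. The plate is about 52 mm out, and the tabs are pinched home (26 mm).

```bash
python3 -c "
from plant import close_job
print(close_job())"
```

```text
the job is handed in; nothing more can be done
None
```

The tabs are pinched home and the carriage is held about 52 mm out, with both rod grooves just clear of the housing; the gripper is still holding at 30 N, nothing else on the desk was touched, and the job is handed in.

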